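# Reset the glue heater's cut-out

## Robot

A 6-joint arm with a two-finger parallel gripper is mounted at the origin on the work surface. World frame = base frame: x ahead of the robot, y to its left, z up, the work surface at z = 0. Lengths are in m, angles in rad, forces in N, time in s.
With the tool pointing down it reaches from about 0.325 to 1 m from the base axis. Payload 5.1 kg.
Tool frame: the origin (TCP) lies at the very end of the fingers, on their centre line; the grasp point (between the pads) lies 19 mm behind it; z points along the fingers, y is the line along which they close (so a half turn about z gives the same grasp; the last joint's range is limited). The gripper opens to 85 mm and grips with 20 to 120 N. Pads are 22 mm wide; open, the fingers measure 114 mm over their backs; the gripper's body (76 mm by 85 mm) begins 54 mm behind the grasp point. The pads swing forward as they close: fully open they stand 13 mm farther back than shut.
Start: joints at [-1.239, 0.124, 1.65, -0, 1.367, -0.083], TCP at [0.262, -0.595, 0.231] pointing down, gripper open.
Joint ranges: [-2.61, 2.61], [-1.02, 2.33], [0.03, 2.71], [-1.35, 4.49], [0.32, 2.68], [-2.91, 2.91]. Speed limits (rad/s): [2.57, 2.57, 3.14, 3.14, 3.14, 3.14].

## Interface

Orientations are given as a rotation vector (axis times angle).
In Python, from plant import robot gives the robot as it stands.
- The arm moves only by the shell command python3 -m pendant 'ROWS'. ROWS is JSON, a list of rows, each an object with "xyz": the shift along the world's x, y, z normalised to -1 to 1, where 1 is 0.15 m, a list of three; "delta_rot": the turn, a rotation vector about the world's x, y, z normalised to -1 to 1, where 1 is 45 degrees, a list of three; "hand": the opening, from -1 (shut) to 1 (fully open). In form: [{"xyz": [tx, ty, tz], "delta_rot": [ax, ay, az], "hand": hand}, ...]. A call has exactly 10 rows; each row shifts and turns the commanded pose from where the row before left it; what a row does not reach is not made up. A row lasts 1/12 s, in which the tool goes at most 41.7 mm and 7.16 degrees, less where a joint would pass 70% of its speed; a pose out of reach is approached as far as the arm can. A call with a number of a shift or a turn outside -1 to 1 is refused whole. A call with a gripper value outside its range is refused whole. The fingers move at their own pace and stop on an object; the grip force is fixed at half the most. Time passes only in rows, so rows that do not move let the fingers close, or fill a call up. It gives the time, the measured TCP pose, the force, the opening and the grip force at its end, in the units of the state.
- robot.get_obs(): the state, without advancing time (a new reading comes with each control period).
- robot.get_image(name): name is "side" or "top"; returns a dict with "img" (420x560x3 uint8, red, green, blue), "depth" (420x560 float32, m along the optical axis (not along the pixel's ray), 0 where there is no reading), "fx", "fy", "cx", "cy" (pixels), "R" (3x3) and "t" (3): a world point X has camera coordinates R X + t. Camera axes: x right, y down, z forward; pixel columns grow to the right and rows downward; lengths in m; the calibration is good to about 2 mm. A picture is of the moment at which its call begins.
- robot.finish_job(): hands the job in; it is judged then, once.
The state is a dict: "t": time; "joint_pos": joint angles; "qd": joint speeds; "joint_torque": joint torques, N m; "ee_pos": TCP position; "eef_rot": TCP orientation; "wrist_force": force on the tool from outside, world axes, zero at the start; "torque": the same for the moment, N m; "gripper_width": opening from 0.0 (shut) to 1.0 (fully open); "finger_force": force on a finger pad.
Only numpy, scipy, OpenCV 4.12 (cv2) and the standard library are available. Lean on these libraries where they do the work, as an engineer would, in place of code of your own. Each camera call takes 0.05 s, during which the arm holds its last target. There are 200 camera calls.

## Task

The glue heater has tripped: turn its heat selector to the mark with three dots. Then take the long thin awl out of the rack, put its shaft down through the round hole in the top of the control unit and push the recessed cut-out button fully down with it. Finish while still gripping the awl upright and holding the button down; leave the selector at three dots and everything else where it stands.

Things in the scene. Friction and masses are not known exactly. Their poses are not given: they have to be found in the camera images.
- selector (a joint): Heat selector, a black knob on top of the grey glue-heater control unit. Radians: 0 at the plain bar mark (off), growing clockwise seen from above; 0.5 at the mark of one dot, 1.0 two dots, 1.5 three dots, 2.0 (end stop) four dots. It clicks into these five positions: a spring detent of about 0.05 Nm pulls it to the nearest one.
- knob_grip (a point): Point on the knob's axis at grip height, 31 mm above the unit's flat top. The grip is an upright bar 44 mm long, 14 mm thick, its top 11 mm above and its bottom 21 mm below this point, on a 48 mm wide round skirt. z up; x runs along the bar towards the white pointer line, and turns with the knob. The white dot marks lie on the unit's top around the knob, 28 to 59 mm from its axis.
- unit: Grey control unit of the glue heater, a fixed box 130 (x) x 220 (y) x 70 mm high, knob and hole on its flat top, 105 mm apart along y; origin at the centre of its underside, on the bench.
- hole (a point): Centre of the mouth of the round 13 mm hole in the unit's flat top (top 70 mm above the bench, plate 12 mm thick). z up; the knob lies towards +y of this point's axes. The cut-out button lies straight below, its top 32 mm under the mouth.
- button_top (a point): Centre of the top of the recessed cut-out button, a flat white disc 22 mm across inside the unit, under the hole.
- reset_button (a joint): Travel of the cut-out button downwards, m: 0 released, 0.006 fully down at its stop. It springs back; it starts to move at 1.5 N and is fully down at about 5 N.
- awl_grip (a point): Centre of the handle of the long thin awl, the only tool that fits the job: a plain straight round wooden handle 24 mm across (30 mm of it above this point, 34 mm below), under it a brass ferrule 28 mm across and 6 mm high, then a steel shaft 7 mm across and 64 mm long with a flat end. z along the tool, up.
- awl_tip (a point): Flat end of the awl's shaft, 104 mm below awl_grip along the tool. z along the tool, up.
- awl: The same awl; origin on its axis at the underside of the ferrule, 64 mm above the tip. About 90 g. It stands upright in one of the three places of the rack, ferrule resting on the board, shaft hanging free through a 16 mm square hole: lift it straight up.
- rack: Fixed open wooden rack, 60 mm (x) by 250 mm (y), a 12 mm board on two end posts, its top 76 mm above the bench; origin at the centre of its foot, on the bench. Three tool places in a row along its y axis at -75, 0 and +75 mm; the tools stand in any order. Close the fingers along the rack's x axis.
- stub_grip (a point): Centre of the 42 mm ball handle of a short stubby awl in the rack (its shaft is only 22 mm long). Leave it standing.
- punch_grip (a point): Centre of the square 26 mm wooden handle of a thick punch in the rack (shaft 14 mm, too thick for the hole). Leave it standing.
- plane: Small dark steel finger plane with a wooden knob, 32 x 90 x 38 mm, on the robot's side of the unit; origin at the centre of its underside. Leave it alone.
- block: Pale wooden block, 28 x 90 x 24 mm, on the far side of the unit; origin at the centre of its underside. Leave it alone.
- pot: Small amber jar with brass cap, 48 mm across, 50 mm high, on the robot's side of the rack; origin under its centre. Leave it alone.
- bowl: White bowl, 110 mm across, 50 mm high, beyond unit and rack; origin under its centre. Leave it alone.
- varnish: Amber varnish bottle, 60 mm across, 130 mm high, at the left of the bench; origin under its centre. Leave it alone.
- chisel: Small wooden-handled hand tool lying at the right of the bench; origin at the centre of its underside. Leave it alone.
Mind the look-alikes: they are no part of the job. Leave any purple or turquoise look-alike of the awl alone.

How it is judged:
On the way, in this order (a step that is already met when the one before it is completed fails the run):
1. the selector is at the three-dot mark (value of joint selector between 1.35 and 1.65 rad), for 0.3 s.
2. the awl is gripped and lifted clear of the rack (contact force between the fingers and awl above 2 N and contact force between awl and rack below 0.1 N and z of awl_tip in the frame of rack above 0.08 m), for 0.1 s.
3. the awl, through the hole, holds the button down, the selector at three dots (all of step 1 and value of joint reset_button above 0.0042 m and contact force between awl and reset_button above 1.5 N and contact force between the fingers and awl above 2 N and horizontal distance between awl_tip and hole below 0.009 m and z of awl_tip in the frame of hole below -0.03 m and angle between awl_tip's own z axis and vertical below 0.3 rad), for 0.5 s.
At the end, for the whole second after the job is handed in: Selector at three dots (1.5 rad within 0.15). The awl, gripped and within 0.3 rad of upright, reaches through the hole (tip within 9 mm of its axis, over 30 mm below its mouth) and holds the button down: over 4.2 of its 6 mm, with over 1.5 N (all of step 3); the arm keeps its last pose, push and grip.
It fails at once if another tool of the rack is disturbed (moved more than 40 mm) (distance of any of stub_grip, punch_grip from where it was at the start of the episode above 0.04 m).
It fails at once if another thing on the bench is disturbed (moved more than 40 mm) (distance of any of plane, block, pot, bowl, varnish, chisel from where it was at the start of the episode above 0.04 m).
It also fails if it takes over 51 s, if anything falls off the work surface, if the arm or the gripper's body presses on something with over 40 N, if the wrist force passes 120 N, or if a joint passes its speed limit or range.

## Working session

There is one attempt and no reset: what is moved stays moved. The work goes in short steps, Python scripts to look and compute and a shell command to move; the robot and the scene stay as the last step left them, time stands still between calls to the robot, and variables do not carry over. Pictures are saved under pics/ and viewed, at most 10 in all, crops included, and the job is handed in when it is done.

```bash
mkdir -p pics; cat > h.py <<'E'
import numpy as np,cv2
from plant import robot
def snap(n,name):
    d=robot.get_image(n); cv2.imwrite(f'pics/{name}.png',d['img'][:,:,::-1]); np.savez(f'pics/{name}.npz',**d); return d
def load(name): return dict(np.load(f'pics/{name}.npz'))
def cloud(d):
    v,u=np.mgrid[:420,:560]; z=d['depth']
    P=np.stack([(u-d['cx'])/d['fx']*z,(v-d['cy'])/d['fy']*z,z],-1)
    W=(P-d['t'])@d['R']; W[z==0]=np.nan; return W
def ray(d,u,v,h):
    r=d['R'].T@np.array([(u-d['cx'])/d['fx'],(v-d['cy'])/d['fy'],1]); o=-d['R'].T@d['t']
    return o+r*(h-o[2])/r[2]
E
python3 - <<'E'
from h import *
snap('top','t0');snap('side','s0');o=robot.get_obs()
print({k:np.round(v,3) for k,v in o.items()})
E
```

```text
{'t': np.float64(0.1), 'joint_pos': array([-1.239,  0.124,  1.652,  0.   ,  1.368, -0.083]), 'qd': array([ 0.   , -0.003, -0.003,  0.001, -0.001, -0.001]), 'joint_torque': array([ 1.0000e-03, -4.2493e+01, -3.6665e+01, -0.0000e+00,  4.0000e-03,
        0.0000e+00]), 'ee_pos': array([ 0.262, -0.594,  0.23 ]), 'eef_rot': array([-3.072, -0.646,  0.   ]), 'wrist_force': array([0.238, 0.293, 0.49 ]), 'torque': array([ 0.011, -0.008, -0.013]), 'finger_force': np.float64(0.0), 'gripper_width': np.float64(1.001)}
```

View pics/t0.png

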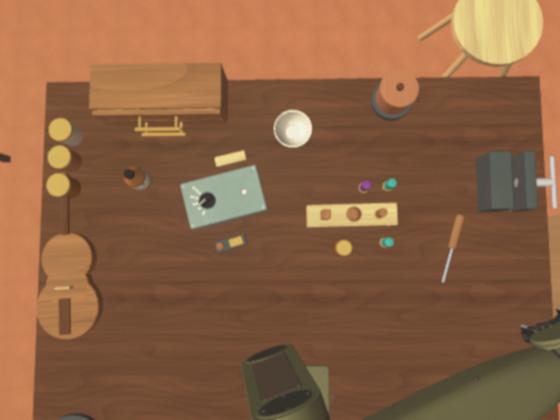

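View pics/s0.png

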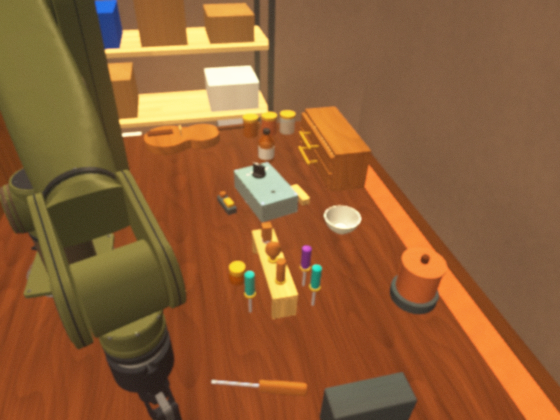

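```bash
python3 - <<'E'
from h import *
d=load('t0');W=cloud(d);im=d['img']
a=cv2.resize(im[155:255,170:280],(770,700),interpolation=2)[:, :]
b=cv2.resize(im[170:260,295:415],(800,600),interpolation=2)
cv2.imwrite('pics/c1.png',np.hstack([cv2.resize(a,(400,364)),cv2.resize(b,(400,364))])[:,:,::-1])
def rect(x0,x1,y0,y1,lo,hi):
    P=W[y0:y1,x0:x1].reshape(-1,3);P=P[(P[:,2]>lo)&(P[:,2]<hi)]
    r=cv2.minAreaRect(P[:,:2].astype(np.float32)*1000);print(r,len(P),np.median(P[:,2]))
rect(170,278,155,240,.06,.08)
rect(295,410,195,235,.068,.084)
for n,(u,v) in dict(knob=(206,200),hole=(244,192),p=(326,214),b=(353,214),a=(381,213),purple=(366,186),teal=(391,184),teal2=(388,242)).items():
    print(n,np.round(W[v,u],3),np.round(W[v-3:v+4,u-3:u+4,2].max(),3),np.round(ray(d,u,v,.07),3),np.round(ray(d,u,v,.11),3))
P=W[155:240,170:278].reshape(-1,3);P=P[(P[:,2]>.1)];print(len(P),np.mean(P,0),cv2.minAreaRect(P[:,:2].astype(np.float32)*1000))
for x0,x1 in((310,340),(341,366),(367,400)):
    P=W[200:226,x0:x1].reshape(-1,3);P=P[P[:,2]>.1];print(len(P),np.mean(P,0),P[:,2].max(),cv2.minAreaRect(P[:,:2].astype(np.float32)*1000))
print(d['fx'],-d['R'].T@d['t'])
E
```

```text
((582.420654296875, 195.20681762695312), (131.0775146484375, 220.35659790039062), 14.334506034851074) 3377 0.07021930972198252
((527.9151611328125, -167.48178100585938), (60.42496871948242, 250.94956970214844), 1.099419355392456) 1531 0.07601380297755866
knob [0.568 0.234 0.116] 0.118 [0.573 0.242 0.07 ] [0.569 0.235 0.11 ]
hole [0.599 0.138 0.037] 0.078 [0.595 0.135 0.07 ] [0.59  0.131 0.11 ]
p [ 0.527 -0.092  0.136] nan [ 0.531 -0.096  0.07 ] [ 0.528 -0.094  0.11 ]
b [ 0.526 -0.164  0.134] 0.14 [ 0.531 -0.172  0.07 ] [ 0.528 -0.167  0.11 ]
a [ 0.528 -0.237  0.146] nan [ 0.533 -0.25   0.07 ] [ 0.53  -0.243  0.11 ]
purple [ 0.601 -0.2    0.134] 0.14 [ 0.609 -0.21   0.07 ] [ 0.604 -0.204  0.11 ]
teal [ 0.606 -0.267  0.138] 0.138 [ 0.615 -0.28   0.07 ] [ 0.609 -0.272  0.11 ]
teal2 [ 0.451 -0.256  0.131] 0.139 [ 0.452 -0.268  0.07 ] [ 0.451 -0.26   0.11 ]
92 [0.57087858 0.23716737 0.11097867] ((571.18896484375, 237.53787231445312), (13.992388725280762, 42.76909637451172), 43.900367736816406)
98 [ 0.52583174 -0.09066391  0.13023591] 0.13788575958707033 ((525.9871215820312, -90.61432647705078), (23.854869842529297, 25.237178802490234), 1.0696972608566284)
189 [ 0.52671803 -0.16576887  0.12783297] 0.14010915962784615 ((526.8768310546875, -167.52120971679688), (41.448219299316406, 38.45530700683594), 86.63593292236328)
85 [ 0.52858952 -0.23891644  0.13905175] 0.15112132828429425 ((529.57861328125, -240.79974365234375), (23.161640167236328, 21.820966720581055), 41.8453254699707)
493.7170595397261 [ 0.43635363 -0.00200186  1.45661732]
```

View pics/c1.png

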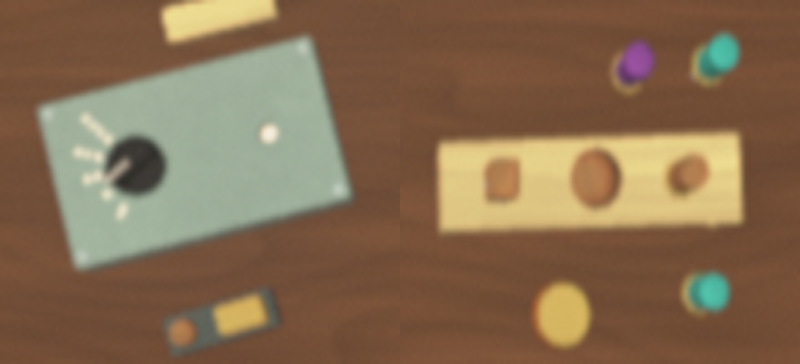

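Top view: the unit's centre is at pixel (223,197), the knob at (206,200) pointing at one dot, and the hole at (244,192). In the rack the punch is at 326, the ball awl at 353 and the long awl at (381,213). The knob has to turn +1.0 rad clockwise, so I'm moving over it first.

```bash
python3 -m pendant '[{"xyz":[0.086,0.231,0.02],"delta_rot":[0,0,0.102],"hand":1},{"xyz":[0.086,0.231,0.02],"delta_rot":[0,0,0.102],"hand":1},{"xyz":[0.086,0.231,0.02],"delta_rot":[0,0,0.102],"hand":1},{"xyz":[0.086,0.231,0],"delta_rot":[0,0,0.102],"hand":1},{"xyz":[0.086,0.231,0],"delta_rot":[0,0,0.102],"hand":1},{"xyz":[0.086,0.231,0],"delta_rot":[0,0,0.102],"hand":1},{"xyz":[0.086,0.231,0],"delta_rot":[0,0,0.102],"hand":1},{"xyz":[0.086,0.231,0],"delta_rot":[0,0,0.102],"hand":1},{"xyz":[0.086,0.231,0],"delta_rot":[0,0,0.102],"hand":1},{"xyz":[0.086,0.231,0],"delta_rot":[0,0,0.102],"hand":1}]'
python3 -m pendant '[{"xyz":[0.086,0.231,0],"delta_rot":[0,0,0.102],"hand":1},{"xyz":[0.086,0.231,0],"delta_rot":[0,0,0.102],"hand":1},{"xyz":[0.086,0.231,0],"delta_rot":[0,0,0.102],"hand":1},{"xyz":[0.086,0.231,0],"delta_rot":[0,0,0.102],"hand":1},{"xyz":[0.086,0.231,0],"delta_rot":[0,0,0.102],"hand":1},{"xyz":[0.086,0.231,0],"delta_rot":[0,0,0.102],"hand":1},{"xyz":[0.086,0.231,0],"delta_rot":[0,0,0.102],"hand":1},{"xyz":[0.086,0.231,0],"delta_rot":[0,0,0.102],"hand":1},{"xyz":[0.086,0.231,0],"delta_rot":[0,0,0.102],"hand":1},{"xyz":[0.086,0.231,0],"delta_rot":[0,0,0.102],"hand":1}]'
python3 -m pendant '[{"xyz":[0.086,0.231,0],"delta_rot":[0,0,0.102],"hand":1},{"xyz":[0.086,0.231,0],"delta_rot":[0,0,0.102],"hand":1},{"xyz":[0.086,0.231,0],"delta_rot":[0,0,0.102],"hand":1},{"xyz":[0.086,0.231,0],"delta_rot":[0,0,0.102],"hand":1},{"xyz":[0,0,0],"delta_rot":[0,0,0],"hand":1},{"xyz":[0,0,0],"delta_rot":[0,0,0],"hand":1},{"xyz":[0,0,0],"delta_rot":[0,0,0],"hand":1},{"xyz":[0,0,0],"delta_rot":[0,0,0],"hand":1},{"xyz":[0,0,0],"delta_rot":[0,0,0],"hand":1},{"xyz":[0,0,0],"delta_rot":[0,0,0],"hand":1}]'
cat >> h.py <<'E'
def pose():
    from scipy.spatial.transform import Rotation as R
    o=robot.get_obs();M=R.from_rotvec(o['eef_rot']).as_matrix()
    print('t',round(float(o['t']),2),'p',np.round(o['ee_pos'],4),'yaw_y',round(float(np.degrees(np.arctan2(M[1,1],M[0,1]))),2),'z',np.round(M[:,2],3),'F',np.round(o['wrist_force'],1),'T',np.round(o['torque'],2),'w',round(float(o['gripper_width']),3),'ff',round(float(o['finger_force']),1),'q',np.round(o['joint_pos'],2))
E
python3 -c "
from h import *
pose()"
```

```text
t: 0.93
ee_pos: [0.3909, -0.2465, 0.2399]
eef_rot: [-2.575, -1.799, 0.0]
wrist_force: [1.8, -1.0, 0.1]
gripper_width: 1.001
finger_force: 0.0
t: 1.77
ee_pos: [0.5199, 0.1001, 0.2399]
eef_rot: [-1.669, -2.661, 0.001]
wrist_force: [0.8, -0.5, 0.3]
gripper_width: 1.001
finger_force: 0.0
t: 2.6
ee_pos: [0.5714, 0.2356, 0.2406]
eef_rot: [1.232, 2.89, 0.0]
wrist_force: [-0.0, -0.7, 0.3]
gripper_width: 0.998
finger_force: 0.0
t 2.6 p [0.5714 0.2356 0.2406] yaw_y 43.83 z [ 0.  0. -1.] F [-0.  -0.7  0.3] T [-0.01  0.02 -0.01] w 0.998 ff 0.0 q [ 0.3   0.05  1.71 -0.    1.38 -0.46]
```

```bash
python3 -m pendant '[{"xyz":[-0.005,0.01,-0.2],"delta_rot":[0,0,0],"hand":1},{"xyz":[0,0,-0.2],"delta_rot":[0,0,0],"hand":1},{"xyz":[0,0,-0.2],"delta_rot":[0,0,0],"hand":1},{"xyz":[0,0,-0.15],"delta_rot":[0,0,0],"hand":1},{"xyz":[0,0,-0.1],"delta_rot":[0,0,0],"hand":1},{"xyz":[0,0,-0.1],"delta_rot":[0,0,0],"hand":1},{"xyz":[0,0,-0.05],"delta_rot":[0,0,0],"hand":1},{"xyz":[0,0,-0.04],"delta_rot":[0,0,0],"hand":1},{"xyz":[0,0,0],"delta_rot":[0,0,0],"hand":0},{"xyz":[0,0,0],"delta_rot":[0,0,0],"hand":-0.5}]'
python3 -m pendant '[{"xyz":[0,0,0],"delta_rot":[0,0,0],"hand":-1},{"xyz":[0,0,0],"delta_rot":[0,0,0],"hand":-1},{"xyz":[0,0,0],"delta_rot":[0,0,0],"hand":-1},{"xyz":[0,0,0],"delta_rot":[0,0,0],"hand":-1},{"xyz":[0,0,0],"delta_rot":[0,0,0],"hand":-1},{"xyz":[0,0,0],"delta_rot":[0,0,0],"hand":-1},{"xyz":[0,0,0],"delta_rot":[0,0,0],"hand":-1},{"xyz":[0,0,0],"delta_rot":[0,0,0],"hand":-1},{"xyz":[0,0,0],"delta_rot":[0,0,0],"hand":-1},{"xyz":[0,0,0],"delta_rot":[0,0,0],"hand":-1}]'
python3 -c "
from h import *
pose()"
```

```text
t: 3.43
ee_pos: [0.5712, 0.2381, 0.0851]
eef_rot: [1.23, 2.89, 0.001]
wrist_force: [0.0, 0.3, 0.5]
gripper_width: 0.751
finger_force: 0.0
t: 4.27
ee_pos: [0.5711, 0.2383, 0.0852]
eef_rot: [1.229, 2.891, 0.001]
wrist_force: [-1.9, -0.9, 5.7]
gripper_width: 0.154
finger_force: 59.4
t 4.27 p [0.5711 0.2383 0.0852] yaw_y 43.93 z [ 0.001  0.    -1.   ] F [-1.9 -0.9  5.7] T [-0.21  0.29 -0.02] w 0.154 ff 59.4 q [ 0.31  0.19  1.84 -0.    1.12 -0.46]
```

Gripped (about 13–14 mm wide). Turning clockwise 57.3°.

```bash
python3 -m pendant '[{"xyz":[0,0,0],"delta_rot":[0,0,-0.13],"hand":-1},{"xyz":[0,0,0],"delta_rot":[0,0,-0.13],"hand":-1},{"xyz":[0,0,0],"delta_rot":[0,0,-0.13],"hand":-1},{"xyz":[0,0,0],"delta_rot":[0,0,-0.13],"hand":-1},{"xyz":[0,0,0],"delta_rot":[0,0,-0.13],"hand":-1},{"xyz":[0,0,0],"delta_rot":[0,0,-0.13],"hand":-1},{"xyz":[0,0,0],"delta_rot":[0,0,-0.13],"hand":-1},{"xyz":[0,0,0],"delta_rot":[0,0,-0.13],"hand":-1},{"xyz":[0,0,0],"delta_rot":[0,0,-0.13],"hand":-1},{"xyz":[0,0,0],"delta_rot":[0,0,-0.103],"hand":-1}]'
python3 -m pendant '[{"xyz":[0,0,0],"delta_rot":[0,0,0],"hand":-1},{"xyz":[0,0,0],"delta_rot":[0,0,0],"hand":-1},{"xyz":[0,0,0],"delta_rot":[0,0,0],"hand":-1},{"xyz":[0,0,0],"delta_rot":[0,0,0],"hand":-1},{"xyz":[0,0,0],"delta_rot":[0,0,0],"hand":-0.5},{"xyz":[0,0,0],"delta_rot":[0,0,0],"hand":0},{"xyz":[0,0,0],"delta_rot":[0,0,0],"hand":0.5},{"xyz":[0,0,0],"delta_rot":[0,0,0],"hand":1},{"xyz":[0,0,0],"delta_rot":[0,0,0],"hand":1},{"xyz":[0,0,0],"delta_rot":[0,0,0],"hand":1}]'
python3 -c "
from h import *
pose()"
```

```text
t: 5.1
ee_pos: [0.5732, 0.2389, 0.0853]
eef_rot: [2.467, 1.941, 0.01]
wrist_force: [7.3, 1.2, 0.1]
gripper_width: 0.155
finger_force: 58.7
t: 5.93
ee_pos: [0.5706, 0.2382, 0.0841]
eef_rot: [-2.465, -1.948, 0.001]
wrist_force: [0.1, -0.6, 0.5]
gripper_width: 0.94
finger_force: 0.0
t 5.93 p [0.5706 0.2382 0.0841] yaw_y -13.36 z [-0. -0. -1.] F [ 0.1 -0.6  0.5] T [ 0.02 -0.   -0.06] w 0.94 ff 0.0 q [0.31 0.19 1.84 0.   1.12 0.54]
```

```bash
python3 -m pendant '[{"xyz":[0,0,0.22],"delta_rot":[0,0,0],"hand":1},{"xyz":[0,0,0.22],"delta_rot":[0,0,0],"hand":1},{"xyz":[0,0,0.22],"delta_rot":[0,0,0],"hand":1},{"xyz":[0,0,0.22],"delta_rot":[0,0,0],"hand":1},{"xyz":[0,0,0.22],"delta_rot":[0,0,0],"hand":0.3},{"xyz":[-0.02,-0.2,0],"delta_rot":[0,0,0.032],"hand":0.3},{"xyz":[-0.02,-0.23,0],"delta_rot":[0,0,0.032],"hand":0.3},{"xyz":[-0.02,-0.23,0],"delta_rot":[0,0,0.032],"hand":0.3},{"xyz":[-0.02,-0.23,0],"delta_rot":[0,0,0.032],"hand":0.3},{"xyz":[-0.02,-0.23,0],"delta_rot":[0,0,0.032],"hand":0.3}]'
python3 -m pendant '[{"xyz":[-0.02,-0.23,0],"delta_rot":[0,0,0.032],"hand":0.3},{"xyz":[-0.02,-0.23,0],"delta_rot":[0,0,0.032],"hand":0.3},{"xyz":[-0.02,-0.23,0],"delta_rot":[0,0,0.032],"hand":0.3},{"xyz":[-0.02,-0.23,0],"delta_rot":[0,0,0.032],"hand":0.3},{"xyz":[-0.02,-0.23,0],"delta_rot":[0,0,0.032],"hand":0.3},{"xyz":[-0.02,-0.23,0],"delta_rot":[0,0,0],"hand":0.3},{"xyz":[-0.02,-0.23,0],"delta_rot":[0,0,0],"hand":0.3},{"xyz":[-0.02,-0.23,0],"delta_rot":[0,0,0],"hand":0.3},{"xyz":[-0.02,-0.21,0],"delta_rot":[0,0,0],"hand":0.3},{"xyz":[0,0,0],"delta_rot":[0,0,0],"hand":0.3}]'
python3 - <<'E'
from h import *
d=snap('top','t1');s=snap('side','s1');pose()
W=cloud(d);P=W[155:240,170:278].reshape(-1,3);P=P[(P[:,2]>.1)&(P[:,2]<.13)];print(len(P),np.mean(P,0),cv2.minAreaRect(P[:,:2].astype(np.float32)*1000))
a=cv2.resize(d['img'][155:255,170:280],(440,400),interpolation=2)
# hole: dark/bright spot centroid
g=d['img'][183:202,234:254].astype(int).sum(2); print(np.argwhere(g>g.max()-90).mean(0)+[183,234])
u,v=(np.argwhere(g>g.max()-90).mean(0)+[183,234])[::-1]; print(ray(d,u,v,.07),ray(d,u,v,.038))
# hole by depth
m=(W[180:205,230:258,2]<.06);q=np.argwhere(m);print(len(q),q.mean(0)+[180,230])
b=cv2.resize(s['img'][210:330,200:320],(400,400),interpolation=2)
cv2.imwrite('pics/c2.png',np.hstack([a[:,:400],b])[:,:,::-1])
E
```

```text
t: 6.77
ee_pos: [0.5553, 0.0689, 0.2494]
eef_rot: [2.335, 2.101, 0.0]
wrist_force: [0.1, -0.0, 0.4]
gripper_width: 0.65
finger_force: 0.0
t: 7.6
ee_pos: [0.5278, -0.242, 0.2492]
eef_rot: [2.206, 2.235, -0.003]
wrist_force: [-0.1, -0.1, 0.8]
gripper_width: 0.648
finger_force: 0.0
t 7.7 p [ 0.5284 -0.2381  0.2491] yaw_y 0.91 z [-0.     0.001 -1.   ] F [ 0.2 -0.9  0.3] T [0.05 0.03 0.01] w 0.649 ff 0.0 q [-0.52 -0.04  1.79  0.    1.39 -0.53]
88 [0.57048449 0.23743864 0.11170267] ((570.9285278320312, 238.39306640625), (43.966087341308594, 13.812702178955078), 75.6503677368164)
[191.38461538 243.61538462]
[0.59670867 0.13573684 0.07      ] [0.6004093  0.13891554 0.038     ]
14 [191.5 243.5]
```

View pics/c2.png

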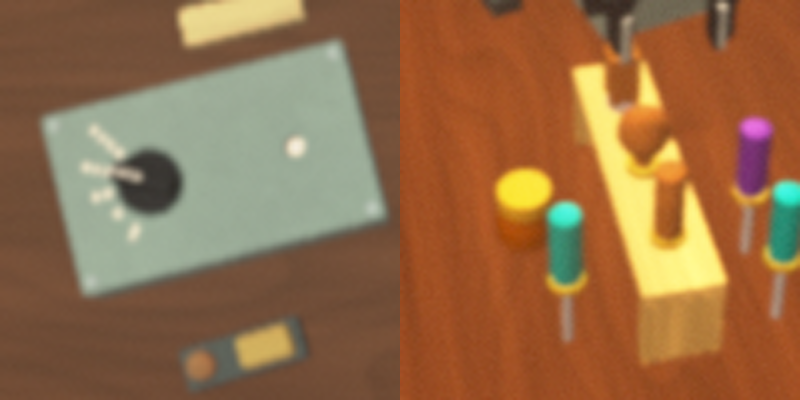

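The left half shows the pointer on three dots (85–140, 170). The right half shows the awl standing upright in the near rack place at (668,205). Going down to grip it.

```bash
python3 -m pendant '[{"xyz":[0.004,-0.023,-0.15],"delta_rot":[0,0,0],"hand":0.3},{"xyz":[0,0,-0.2],"delta_rot":[0,0,0],"hand":0.3},{"xyz":[0,0,-0.2],"delta_rot":[0,0,0],"hand":0.3},{"xyz":[0,0,-0.15],"delta_rot":[0,0,0],"hand":0.3},{"xyz":[0,0,-0.1],"delta_rot":[0,0,0],"hand":0.3},{"xyz":[0,0,-0.1],"delta_rot":[0,0,0],"hand":0.3},{"xyz":[0,0,-0.08],"delta_rot":[0,0,0],"hand":0.3},{"xyz":[0,0,-0.033],"delta_rot":[0,0,0],"hand":0.3},{"xyz":[0,0,0],"delta_rot":[0,0,0],"hand":0.3},{"xyz":[0,0,0],"delta_rot":[0,0,0],"hand":0}]'
python3 -m pendant '[{"xyz":[0,0,0],"delta_rot":[0,0,0],"hand":-0.2},{"xyz":[0,0,0],"delta_rot":[0,0,0],"hand":-0.4},{"xyz":[0,0,0],"delta_rot":[0,0,0],"hand":-1},{"xyz":[0,0,0],"delta_rot":[0,0,0],"hand":-1},{"xyz":[0,0,0],"delta_rot":[0,0,0],"hand":-1},{"xyz":[0,0,0],"delta_rot":[0,0,0],"hand":-1},{"xyz":[0,0,0],"delta_rot":[0,0,0],"hand":-1},{"xyz":[0,0,0],"delta_rot":[0,0,0],"hand":-1},{"xyz":[0,0,0],"delta_rot":[0,0,0],"hand":-1},{"xyz":[0,0,0],"delta_rot":[0,0,0],"hand":-1}]'
python3 -c "
from h import *
pose()"
```

```text
t: 8.53
ee_pos: [0.5298, -0.2404, 0.0979]
eef_rot: [2.2, 2.242, 0.0]
wrist_force: [-0.3, 0.1, -0.1]
gripper_width: 0.524
finger_force: 0.0
t: 9.37
ee_pos: [0.5303, -0.2412, 0.0989]
eef_rot: [2.2, 2.24, 0.001]
wrist_force: [0.0, 0.9, 4.8]
gripper_width: 0.27
finger_force: 58.5
t 9.37 p [ 0.5303 -0.2412  0.0989] yaw_y 1.03 z [ 0.002 -0.001 -1.   ] F [0.  0.9 4.8] T [0.17 0.11 0.01] w 0.27 ff 58.5 q [-0.52  0.09  1.92  0.    1.13 -0.54]
```

```bash
python3 -m pendant '[{"xyz":[0,0,0.1],"delta_rot":[0,0,0],"hand":-1},{"xyz":[0,0,0.15],"delta_rot":[0,0,0],"hand":-1},{"xyz":[0,0,0.2],"delta_rot":[0,0,0],"hand":-1},{"xyz":[0,0,0.2],"delta_rot":[0,0,0],"hand":-1},{"xyz":[0,0,0.2],"delta_rot":[0,0,0],"hand":-1},{"xyz":[0,0,0.15],"delta_rot":[0,0,0],"hand":-1},{"xyz":[0,0,0.1],"delta_rot":[0,0,0],"hand":-1},{"xyz":[0,0,0],"delta_rot":[0,0,0],"hand":-1},{"xyz":[0,0,0],"delta_rot":[0,0,0],"hand":-1},{"xyz":[0.01,0.1,0],"delta_rot":[0,0,0],"hand":-1}]'
python3 -m pendant '[{"xyz":[0.04,0.2,0],"delta_rot":[0,0,0],"hand":-1},{"xyz":[0.04,0.2,0],"delta_rot":[0,0,0],"hand":-1},{"xyz":[0.04,0.2,0],"delta_rot":[0,0,0],"hand":-1},{"xyz":[0.04,0.2,0],"delta_rot":[0,0,0],"hand":-1},{"xyz":[0.04,0.2,0],"delta_rot":[0,0,0],"hand":-1},{"xyz":[0.04,0.2,0],"delta_rot":[0,0,0],"hand":-1},{"xyz":[0.04,0.2,0],"delta_rot":[0,0,0],"hand":-1},{"xyz":[0.04,0.2,0],"delta_rot":[0,0,0],"hand":-1},{"xyz":[0.04,0.2,0],"delta_rot":[0,0,0],"hand":-1},{"xyz":[0.04,0.2,0],"delta_rot":[0,0,0],"hand":-1}]'
python3 -m pendant '[{"xyz":[0.035,0.2,0],"delta_rot":[0,0,0],"hand":-1},{"xyz":[0,0.15,0],"delta_rot":[0,0,0],"hand":-1},{"xyz":[0,0.067,0],"delta_rot":[0,0,0],"hand":-1},{"xyz":[0,0,-0.1],"delta_rot":[0,0,0],"hand":-1},{"xyz":[0,0,-0.1],"delta_rot":[0,0,0],"hand":-1},{"xyz":[0,0,-0.1],"delta_rot":[0,0,0],"hand":-1},{"xyz":[0,0,-0.1],"delta_rot":[0,0,0],"hand":-1},{"xyz":[0,0,0],"delta_rot":[0,0,0],"hand":-1},{"xyz":[0,0,0],"delta_rot":[0,0,0],"hand":-1},{"xyz":[0,0,0],"delta_rot":[0,0,0],"hand":-1}]'
python3 - <<'E'
from h import *
s=snap('side','s2');d=snap('top','t2');pose()
p=lambda X:(lambda c:np.array([s['fx']*c[0]/c[2]+s['cx'],s['fy']*c[1]/c[2]+s['cy']]))(s['R']@np.array(X)+s['t'])
print('hole',p([.597,.1364,.07]),'tip expected',p([.597,.1364,.115]))
cv2.imwrite('pics/c3.png',cv2.resize(s['img'][130:230,220:320],(600,600),interpolation=2)[:,:,::-1])
E
```

```text
t: 10.2
ee_pos: [0.5299, -0.2267, 0.2602]
eef_rot: [-2.202, -2.237, 0.003]
wrist_force: [0.0, -0.2, -0.6]
gripper_width: 0.262
finger_force: 58.7
t: 11.03
ee_pos: [0.5895, 0.0766, 0.2594]
eef_rot: [-2.198, -2.24, 0.005]
wrist_force: [0.7, -0.3, -0.9]
gripper_width: 0.262
finger_force: 58.7
t: 11.87
ee_pos: [0.5961, 0.136, 0.2022]
eef_rot: [-2.202, -2.24, 0.001]
wrist_force: [0.4, 0.3, -0.5]
gripper_width: 0.269
finger_force: 58.8
t 11.97 p [0.5967 0.1364 0.2035] yaw_y 1.01 z [ 0.002  0.    -1.   ] F [-0.  -0.2 -0.3] T [ 0.01 -0.04 -0.03] w 0.265 ff 58.8 q [ 0.14  0.06  1.77 -0.    1.31  0.12]
hole [272.02543309 191.03098866] tip expected [272.26250987 179.30164294]
```

View pics/c3.png

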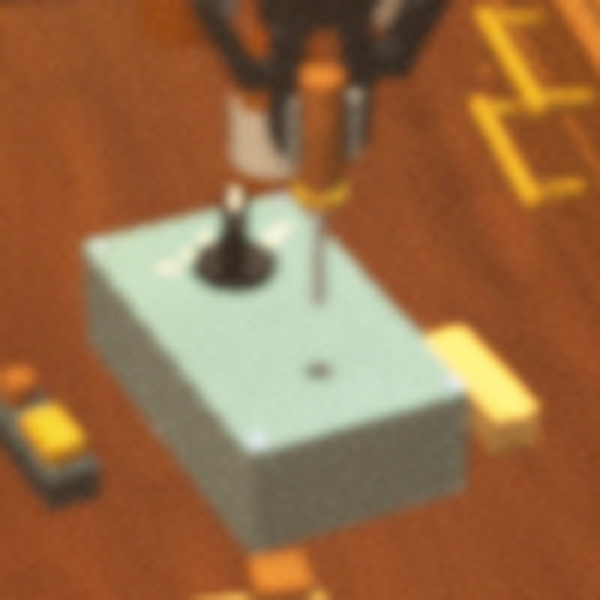

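The shaft hangs upright with its tip at (318,303), straight above the hole at (318,371). Lowering it in.

```bash
python3 -m pendant '[{"xyz":[0,0,-0.08],"delta_rot":[0,0,0],"hand":-1},{"xyz":[0,0,-0.08],"delta_rot":[0,0,0],"hand":-1},{"xyz":[0,0,-0.08],"delta_rot":[0,0,0],"hand":-1},{"xyz":[0,0,-0.06],"delta_rot":[0,0,0],"hand":-1},{"xyz":[0,0,-0.05],"delta_rot":[0,0,0],"hand":-1},{"xyz":[0,0,-0.05],"delta_rot":[0,0,0],"hand":-1},{"xyz":[0,0,-0.05],"delta_rot":[0,0,0],"hand":-1},{"xyz":[0,0,-0.04],"delta_rot":[0,0,0],"hand":-1},{"xyz":[0,0,0],"delta_rot":[0,0,0],"hand":-1},{"xyz":[0,0,0],"delta_rot":[0,0,0],"hand":-1}]'
python3 -c "
from h import *
pose()"
```

```text
t: 12.8
ee_pos: [0.596, 0.1368, 0.1285]
eef_rot: [-2.201, -2.241, 0.001]
wrist_force: [-0.2, 0.1, -0.7]
gripper_width: 0.264
finger_force: 58.8
t 12.8 p [0.596  0.1368 0.1285] yaw_y 1.04 z [-0.001 -0.    -1.   ] F [-0.2  0.1 -0.7] T [-0.03 -0.   -0.09] w 0.264 ff 58.8 q [ 0.14  0.12  1.83 -0.    1.19  0.12]
```

Inside the hole with no contact. Pressing about 11 mm further, slowly.

```bash
python3 -m pendant '[{"xyz":[0,0,-0.01],"delta_rot":[0,0,0],"hand":-1},{"xyz":[0,0,-0.01],"delta_rot":[0,0,0],"hand":-1},{"xyz":[0,0,-0.01],"delta_rot":[0,0,0],"hand":-1},{"xyz":[0,0,-0.01],"delta_rot":[0,0,0],"hand":-1},{"xyz":[0,0,-0.01],"delta_rot":[0,0,0],"hand":-1},{"xyz":[0,0,-0.01],"delta_rot":[0,0,0],"hand":-1},{"xyz":[0,0,-0.01],"delta_rot":[0,0,0],"hand":-1},{"xyz":[0,0,0],"delta_rot":[0,0,0],"hand":-1},{"xyz":[0,0,0],"delta_rot":[0,0,0],"hand":-1},{"xyz":[0,0,0],"delta_rot":[0,0,0],"hand":-1}]'
python3 -c "
from h import *
pose()"
```

```text
t: 13.63
ee_pos: [0.5965, 0.1369, 0.1189]
eef_rot: [2.201, 2.241, 0.001]
wrist_force: [-0.2, -0.6, 3.3]
gripper_width: 0.267
finger_force: 59.3
t 13.63 p [0.5965 0.1369 0.1189] yaw_y 1.04 z [ 0.001  0.    -1.   ] F [-0.2 -0.6  3.3] T [-0.04  0.06 -0.01] w 0.267 ff 59.3 q [ 0.14  0.13  1.83 -0.    1.17  0.12]
```

```bash
python3 -m pendant '[{"xyz":[0,0,-0.007],"delta_rot":[0,0,0],"hand":-1},{"xyz":[0,0,-0.007],"delta_rot":[0,0,0],"hand":-1},{"xyz":[0,0,-0.006],"delta_rot":[0,0,0],"hand":-1},{"xyz":[0,0,0],"delta_rot":[0,0,0],"hand":-1},{"xyz":[0,0,0],"delta_rot":[0,0,0],"hand":-1},{"xyz":[0,0,0],"delta_rot":[0,0,0],"hand":-1},{"xyz":[0,0,0],"delta_rot":[0,0,0],"hand":-1},{"xyz":[0,0,0],"delta_rot":[0,0,0],"hand":-1},{"xyz":[0,0,0],"delta_rot":[0,0,0],"hand":-1},{"xyz":[0,0,0],"delta_rot":[0,0,0],"hand":-1}]'
python3 -c "
from h import *
pose()"
```

```text
t: 14.47
ee_pos: [0.597, 0.137, 0.1185]
eef_rot: [2.2, 2.241, 0.002]
wrist_force: [-3.7, -0.0, 13.7]
gripper_width: 0.268
finger_force: 60.5
t 14.47 p [0.597  0.137  0.1185] yaw_y 1.05 z [ 0.002  0.    -1.   ] F [-3.7 -0.  13.7] T [-0.17  1.1   0.  ] w 0.268 ff 60.5 q [ 0.14  0.14  1.83 -0.    1.17  0.12]
```

```bash
python3 -m pendant '[{"xyz":[0,0,0],"delta_rot":[0,0,0],"hand":-1},{"xyz":[0,0,0],"delta_rot":[0,0,0],"hand":-1},{"xyz":[0,0,0],"delta_rot":[0,0,0],"hand":-1},{"xyz":[0,0,0],"delta_rot":[0,0,0],"hand":-1},{"xyz":[0,0,0],"delta_rot":[0,0,0],"hand":-1},{"xyz":[0,0,0],"delta_rot":[0,0,0],"hand":-1},{"xyz":[0,0,0],"delta_rot":[0,0,0],"hand":-1},{"xyz":[0,0,0],"delta_rot":[0,0,0],"hand":-1},{"xyz":[0,0,0],"delta_rot":[0,0,0],"hand":-1},{"xyz":[0,0,0],"delta_rot":[0,0,0],"hand":-1}]'
python3 - <<'E'
from h import *
s=snap('side','s3');pose()
cv2.imwrite('pics/c4.png',cv2.resize(s['img'][130:230,220:320],(600,600),interpolation=2)[:,:,::-1])
E
```

```text
t: 15.3
ee_pos: [0.597, 0.137, 0.1185]
eef_rot: [2.2, 2.241, 0.002]
wrist_force: [-3.8, -1.1, 15.0]
gripper_width: 0.268
finger_force: 60.5
t 15.35 p [0.597  0.137  0.1184] yaw_y 1.04 z [ 0.002  0.    -1.   ] F [-4.2 -1.  14.9] T [-0.2   1.07 -0.04] w 0.269 ff 60.5 q [ 0.14  0.14  1.83 -0.    1.17  0.12]
```

View pics/c4.png

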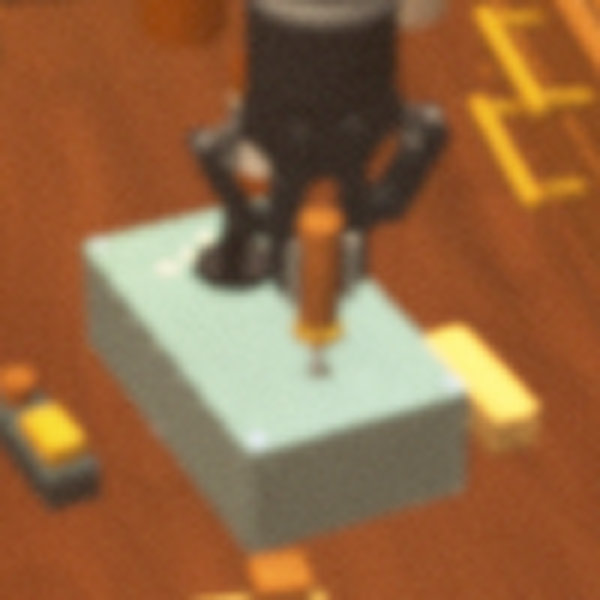

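The awl stands upright in the hole at (318,365), pressing with about 15 N against the stop, and nothing is touching the knob. Handing in.

```bash
python3 -c "
from plant import robot
print(robot.finish_job())"
```

```text
the job is handed in; nothing more can be done
None
```

I turned the selector to three dots and handed the job in at about 15 s, with the awl gripped upright through the hole, pressing the button against its stop with about 15 N; no verdict came back.

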